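# Wipe the loading plate clear and sort the reagent cartridges

## Robot

A 6-joint arm with a two-finger parallel gripper is mounted at the origin on the work surface. World frame = base frame: x ahead of the robot, y to its left, z up, the work surface at z = 0. Lengths are in m, angles in rad, forces in N, time in s.
With the tool pointing down it reaches from about 0.35 to 0.775 m from the base axis. Payload 7.3 kg.
Tool frame: the origin (TCP) lies at the very end of the fingers, on their centre line; the grasp point (between the pads) lies 19 mm behind it; z points along the fingers, y is the line along which they close (so a half turn about z gives the same grasp; the last joint's range is limited). The gripper opens to 92 mm and grips with 3 to 60 N. Pads are 19 mm wide; open, the fingers measure 130 mm over their backs; the gripper's body (75 mm by 190 mm) begins 47 mm behind the grasp point.
Start: joints at [-1.362, 0.342, 1.524, -0, 1.275, -0.146], TCP at [0.182, -0.492, 0.196] pointing down, gripper open.
Joint ranges: [-2.53, 2.53], [-0.77, 2.02], [0.04, 2.7], [-1, 4.14], [0.28, 2.66], [-3.11, 3.11]. Speed limits (rad/s): [2.57, 2.57, 3.14, 3.14, 3.14, 3.14].

## Interface

Orientations are given as [roll, pitch, yaw] about the fixed x, y, z axes, in that order (R = Rz(yaw) Ry(pitch) Rx(roll)).
In Python, from cell import robot gives the robot as it stands.
- The arm moves only by the tool apply_moves, never from a script. Its argument "motion" is text: rows parted by semicolons, each of 7 numbers parted by spaces: the opening in per cent of the stroke, from 0 (shut) to 100 (fully open), then the shift along the tool's x, y, z in cm, then the turn, a rotation vector about the tool's x, y, z in rad. A call has 1 to 20 rows; each row shifts and turns the commanded pose from where the row before left it, along the tool's axes as they then stand; what a row does not reach is not made up. A row lasts 1/8 s, in which the tool goes at most 62.5 mm and 10.7 degrees, less where a joint would pass 70% of its speed; a pose out of reach is approached as far as the arm can. A call with a gripper value outside its range is refused whole. The fingers move at their own pace and stop on an object; "force" is the grip in N (left out, the last holds). Time passes only in rows, so rows that do not move let the fingers close. It gives the time, the measured TCP pose, the force, the opening and the grip force at its end, in the units of the state.
- robot.observe(): the state, without advancing time (a new reading comes with each control period).
- robot.read_camera(name): name is "side" or "top"; returns a dict with "img" (400x640x3 uint8, red, green, blue), "fovy" (degrees; the focal length in pixels is half the picture's height over the tangent of half this angle, whatever the lens; pixels are square), "cx", "cy" (the principal point, pixels), "k1" (the pictures are not rectified: a ray, as slopes to the right and down, at radius r is drawn at 1 + k1 r^2 times it, then the intrinsics apply), "R" (3x3) and "t" (3): a world point X has camera coordinates R X + t. Camera axes: x right, y down, z forward; pixel columns grow to the right and rows downward; lengths in m; the calibration is good to about 2 mm. A picture is of the moment at which its call begins. There is no depth.
- robot.hand_in(): hands the job in; it is judged then, once.
Trained networks look in a picture, given as the dict that the camera call returned (one of the last four; its "shot" number tells which), for a name from the list of things; names that differ only in an ending like _2 or _b are one class to them, and where a whole thing is asked for, a point or a joint stands for the part that bears it (a point fixed in the world has none). Each returns a list of dicts, best first, with "score" (0 to 1); they miss things now and then, are a little off and sometimes report something else, mostly with a low value. They report only what shows in the picture. A call takes as long as a camera call. They do not tell look-alikes from the thing itself.
- robot.search_frame(target, picture): "centre" ([x, y, z] in m, in world coordinates, good to about 4 mm: the middle of the surface that is visible of it).
- robot.trace(target, picture): "pixels" (400x640 bool, what is visible of it).
The state is a dict: "time": time; "qpos": joint angles; "qvel": joint speeds; "joint_efforts": joint torques, N m; "tool_pos": TCP position; "tool_rot": TCP orientation; "contact_force": force on the tool from outside, world axes, zero at the start; "torque": the same for the moment, N m; "opening": finger opening in m; "grip_force": force on a finger pad.
Only numpy, scipy, OpenCV 4.12 (cv2) and the standard library are available. Lean on these libraries where they do the work, as an engineer would, in place of code of your own. Each camera call takes 0.05 s, during which the arm holds its last target. There are 200 camera calls.

## Task

Before any cartridge goes on the loading plate, take the scraper block from its rest, wipe all the loose orange chips off the plate into the black trough at its edge (the chips are sharp: keep the gripper fingers off them), and lay the scraper back in its rest. Then stand each green-tagged cartridge upright inside a green outline of its own on the clean plate, lengthwise in it, and stand each red-tagged one upright in a nest of its own in the red reject tray. Leave the bottle, jar and beaker where they are.

Things in the scene. Friction and masses are not known exactly. Their poses are not given: they have to be found in the camera images.
- station: fixed loading station. Origin: centre of the underside of its aluminium plate, on the table. Plate 224 mm (x) x 164 mm (y), top 30 mm above the table. Fences 8 mm thick, 8 mm above the plate, run along both y sides and the +x end; the -x end (towards the robot, x = -112 mm) is an open edge with the black trough below. Three bays are drawn on the plate as green outlines 60 mm (x) x 124 mm (y).
- trough (a point): centre of the floor of the black trough that takes what is pushed over the plate's open edge: station x -192 to -112 mm, 164 mm wide; floor 3 mm, walls 44 mm above the table
- bay1 (a point): centre of bay 1 on the plate's top face (station x -70 mm, y 0); a cartridge standing in it has its long axis along the station's y
- bay2 (a point): centre of bay 2 on the plate's top face (station x 0 mm, y 0); a cartridge standing in it has its long axis along the station's y
- bay3 (a point): centre of bay 3 on the plate's top face (station x 70 mm, y 0); a cartridge standing in it has its long axis along the station's y
- reject_tray: fixed red tray 131 mm (x) x 130 mm (y), on the robot's right (-y); floor 4 mm thick, walls 12 mm tall; two nests side by side along x, each 52 mm (x) x 118 mm (y) inside, parted by a 15 mm wide wall. Origin: centre of its underside.
- nest1 (a point): centre of the floor of reject nest 1 (tray x -33.5 mm); a cartridge in it has its long axis along the tray's y
- nest2 (a point): centre of the floor of reject nest 2 (tray x 33.5 mm); a cartridge in it has its long axis along the tray's y
- rest: fixed blue scraper rest on the robot's right, 86 mm (x) x 136 mm (y); floor 4 mm thick, lips 10 mm tall, 74 x 124 mm inside. Origin: centre of its underside. It and the reject tray swap places from run to run.
- scraper: loose scraper block, 0.25 kg, starting in its rest: base 50 mm (its x) x 100 mm (its y) x 22 mm tall, yellow with a black rubber sole; on it a black grip fin 26 mm (x) x 80 mm (y), from 22 to 70 mm above the sole. Origin: centre of the sole, z up. Either long face (+x or -x) can push.
- cart_green1: reagent cartridge, white plastic, 0.12 kg: base 40 mm (its x) x 100 mm (its y) x 30 mm tall, on it a grip rib 20 mm (x) x 84 mm (y), from 30 to 58 mm above the underside; green tag on the rib's top and on its sides and ends. Origin: centre of its underside, z up. It starts standing on the table on the robot's left (+y). May be absent in a run.
- cart_green2: reagent cartridge, white plastic, 0.12 kg: base 40 mm (its x) x 100 mm (its y) x 30 mm tall, on it a grip rib 20 mm (x) x 84 mm (y), from 30 to 58 mm above the underside; green tag on the rib's top and on its sides and ends. Origin: centre of its underside, z up. It starts standing on the table on the robot's left (+y). May be absent in a run.
- cart_green3: reagent cartridge, white plastic, 0.12 kg: base 40 mm (its x) x 100 mm (its y) x 30 mm tall, on it a grip rib 20 mm (x) x 84 mm (y), from 30 to 58 mm above the underside; green tag on the rib's top and on its sides and ends. Origin: centre of its underside, z up. It starts standing on the table on the robot's left (+y). May be absent in a run.
- cart_red1: reagent cartridge, white plastic, 0.12 kg: base 40 mm (its x) x 100 mm (its y) x 30 mm tall, on it a grip rib 20 mm (x) x 84 mm (y), from 30 to 58 mm above the underside; red tag on the rib's top and on its sides and ends. Origin: centre of its underside, z up. It starts standing on the table on the robot's left (+y). May be absent in a run.
- cart_red2: reagent cartridge, white plastic, 0.12 kg: base 40 mm (its x) x 100 mm (its y) x 30 mm tall, on it a grip rib 20 mm (x) x 84 mm (y), from 30 to 58 mm above the underside; red tag on the rib's top and on its sides and ends. Origin: centre of its underside, z up. It starts standing on the table on the robot's left (+y). May be absent in a run.
- chip1: loose orange plastic chip, about 44 x 24 x 10 mm, 15 g, lying on the plate, never within 65 mm of the plate's +x end at the start. Origin: its centre. May be absent in a run.
- chip2: loose orange plastic chip, about 44 x 24 x 10 mm, 15 g, lying on the plate, never within 65 mm of the plate's +x end at the start. Origin: its centre. May be absent in a run.
- chip3: loose orange plastic chip, about 44 x 24 x 10 mm, 15 g, lying on the plate, never within 65 mm of the plate's +x end at the start. Origin: its centre. May be absent in a run.
- chip4: loose orange plastic chip, about 44 x 24 x 10 mm, 15 g, lying on the plate, never within 65 mm of the plate's +x end at the start. Origin: its centre. May be absent in a run.
- chip5: loose orange plastic chip, about 44 x 24 x 10 mm, 15 g, lying on the plate, never within 65 mm of the plate's +x end at the start. Origin: its centre. May be absent in a run.
- wash_bottle: bystander: capped bottle 56 mm across, 130 mm tall, beyond the cartridges; origin at centre of underside
- bead_jar: bystander: jar 52 mm across, 70 mm tall, beyond the station; origin at centre of underside
- beaker: bystander: beaker 68 mm across, 80 mm tall, right of the reject tray and rest; origin at centre of underside
Mind the look-alikes: they are no part of the job. Leave any pink look-alike of the cart_red2 alone.

How it is judged:
By the outcome, as a careful person would: the job done as asked, in the order asked, and still so for the second after the job is handed in, with the robot touching nothing.
Of chip1, chip2, chip3, chip4, chip5 only 4 to 5 are there at a start; the rules pass over those that are not, and their reading is None.
Of cart_green1, cart_green2, cart_green3, cart_red1, cart_red2 only 3 to 5 are there at a start; the rules pass over those that are not, and their reading is None.
At some moment in a run one of cart_green1, cart_green2, cart_green3, cart_red1, cart_red2 may be knocked a few centimetres aside while the robot is not near it.
Once in a run the grip may slacken for a moment while it holds something.
It also fails if it takes over 210 s, if anything falls off the work surface, if the arm or the gripper's body presses on something with over 40 N, if the wrist force passes 120 N, or if a joint passes its speed limit or range.

## Working session

There is one attempt and no reset: what is moved stays moved. The work goes in short steps, Python scripts to look and compute and a tool call to move; the robot and the scene stay as the last step left them, time stands still between calls to the robot, and variables do not carry over. Pictures are saved under pics/ and viewed, at most 14 in all, crops included, and the job is handed in when it is done.

Besides the shell and the picture viewer there is one more tool, called after "Emit:" by a JSON object that holds its "name" and its "arguments", one argument or row to a line. apply_moves: Moves the arm, as the interface text tells. Its arguments: {"type":"object","properties":{"motion":{"type":"string"},"force":{"type":"number"}},"required":["motion"]}

```bash
ls; mkdir -p pics
python3 - <<'E'
from cell import robot
import cv2,numpy as np
s=robot.observe();print(s)
for n in("top","side"):
    p=robot.read_camera(n);cv2.imwrite(f"pics/{n}0.png",p["img"][:,:,::-1])
    print(n,p["fovy"],p["cx"],p["cy"],p["k1"],p["R"],p["t"])
    if n=="top":
        for t in["station","reject_tray","rest","scraper","cart_green1","cart_red1","chip1","wash_bottle","bead_jar","beaker"]:
            print(t,[(round(d["score"],2),np.round(d["centre"],3).tolist()) for d in robot.search_frame(t,p)])
E
```

```text
pics
{'time': 0.0, 'qpos': array([-1.36199089e+00,  3.42761265e-01,  1.52503865e+00,  1.59756660e-05,
        1.27537269e+00, -1.46036337e-01]), 'qvel': array([-0.00139479,  0.00010846, -0.00097255, -0.00146453, -0.00049418,
        0.00108193]), 'joint_efforts': array([ 1.38332409e-03, -4.31236446e+01, -2.44214112e+01,  7.18524749e-02,
        5.59692469e-02, -1.51735298e-04]), 'tool_pos': array([ 0.18231938, -0.49183863,  0.19521744]), 'tool_rot': array([-3.14003174e+00, -2.45024279e-04,  3.54836916e-01]), 'contact_force': array([-0.56151064,  0.04041933,  0.78726484]), 'torque': array([ 0.01004205,  0.02494377, -0.01646853]), 'grip_force': 0.0, 'opening': 0.09184690640174792}
top 57.80383049901343 322.94934254724825 207.02807610459016 -0.012244343543192007 [[-0.02773563 -0.9994951  -0.01550092]
 [-0.99835948  0.02847451 -0.04967451]
 [ 0.05009081  0.01409773 -0.99864516]] [-0.02404624  0.5498124   1.19170256]
station [(0.67, [0.451, 0.367, 0.031]), (0.6, [0.537, 0.017, 0.029])]
reject_tray [(0.92, [0.57, -0.27, 0.001]), (0.64, [0.411, 0.242, 0.029])]
rest [(0.94, [0.409, -0.279, 0.006]), (0.71, [0.572, -0.272, 0.001]), (0.33, [0.54, 0.019, 0.033])]
scraper [(0.97, [0.424, -0.28, 0.026]), (0.63, [0.499, 0.063, 0.041])]
cart_green1 [(0.82, [0.412, 0.242, 0.032]), (0.69, [0.412, -0.28, 0.004]), (0.62, [0.488, 0.216, 0.028])]
cart_red1 [(0.95, [0.345, 0.391, 0.032]), (0.83, [0.447, 0.366, 0.029])]
chip1 [(0.66, [0.487, 0.216, 0.03]), (0.65, [0.591, 0.079, 0.043]), (0.54, [0.6, -0.029, 0.042])]
wash_bottle [(0.82, [0.726, 0.248, 0.089]), (0.73, [0.573, -0.273, 0.002])]
bead_jar [(0.74, [0.755, -0.136, 0.069]), (0.39, [0.543, 0.019, 0.026])]
beaker [(0.94, [0.502, -0.485, 0.052])]
side 53.942164419199685 320.1062819141323 195.43364273461856 -0.03379032452695398 [[-0.94600167 -0.32329338 -0.02371137]
 [-0.17060052  0.55872745 -0.81161512]
 [ 0.27563799 -0.76374409 -0.58371112]] [0.49385393 0.16696088 0.92223027]
```

View pics/top0.png

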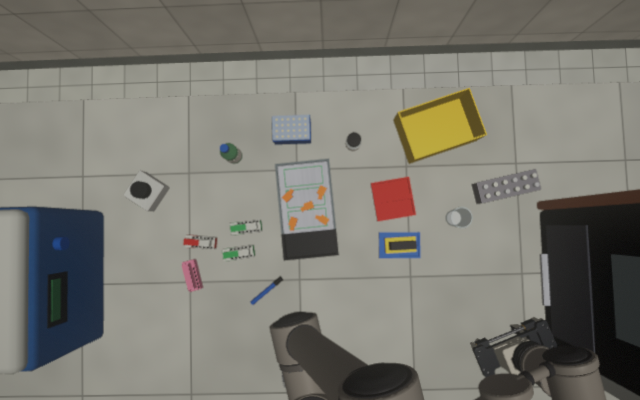

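View pics/side0.png

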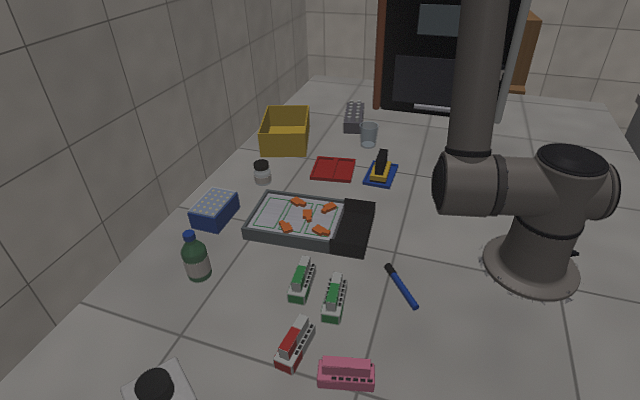

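Top view shows five chips, at (288,196), (320,191), (309,206), (294,223) and (321,219). Green cartridges are at (246,227) and (238,252), a red one at (200,242), and the pink look-alike at (192,275). The scraper sits in the blue rest at (401,245), and the red tray is at (393,199). Things that could be mistaken for the scraper are the yellow bin (440,125) and the blue pen (267,290). Next is one close crop, plus silhouette fits.

```bash
cat > h.py <<'E'
from cell import robot
import cv2,numpy as np
from scipy.optimize import minimize
def proj(p,X):
    c=np.asarray(X)@p["R"].T+p["t"]; s=c[:,:2]/c[:,2:]; r2=(s**2).sum(1,keepdims=True)
    f=200/np.tan(np.radians(p["fovy"]/2)); return s*(1+p["k1"]*r2)*f+[p["cx"],p["cy"]]
def unproj(p,uv,z):
    f=200/np.tan(np.radians(p["fovy"]/2)); d=(np.asarray(uv,float)-[p["cx"],p["cy"]])/f; s=d.copy()
    for _ in range(5): s=d/(1+p["k1"]*(s**2).sum(1,keepdims=True))
    r=np.c_[s,np.ones(len(s))]@p["R"]; C=-p["R"].T@p["t"]; return C+r*((z-C[2])/r[:,2:])
# boxes: x0 x1 y0 y1 z0 z1 (m)
B=dict(cart=[(-.02,.02,-.05,.05,0,.03),(-.01,.01,-.042,.042,.03,.058)],
 scraper=[(-.025,.025,-.05,.05,0,.022),(-.013,.013,-.04,.04,.022,.07)],
 station=[(-.112,.112,-.082,.082,0,.03),(-.112,.120,.082,.09,0,.038),(-.112,.120,-.09,-.082,0,.038),(.112,.12,-.09,.09,0,.038),(-.192,-.112,-.082,.082,0,.044)],
 reject_tray=[(-.0655,.0655,-.065,.065,0,.012)],rest=[(-.043,.043,-.068,.068,0,.010)])
S=4
def sil(p,kind,q,z0):
    m=np.zeros((400*S,640*S),np.uint8); c,s=np.cos(q[2]),np.sin(q[2])
    for b in B[kind]:
        X=np.array([(x,y,z) for x in b[:2] for y in b[2:4] for z in b[4:]])
        W=np.c_[q[0]+c*X[:,0]-s*X[:,1],q[1]+s*X[:,0]+c*X[:,1],X[:,2]+z0]
        uv=(proj(p,W)+.5)*S-.5
        cv2.fillConvexPoly(m,cv2.convexHull(np.round(uv*16).astype(np.int32)),1,shift=4)
    return m
def fit(kind,views,q0,z0=0):
    """views: [(pic,mask)] ; returns q, mean IoU"""
    M=[(p,cv2.resize(m.astype(np.uint8),None,fx=S,fy=S,interpolation=0)) for p,m in views]
    def cost(v):
        q=[v[0]/100,v[1]/100,v[2]/10]; t=0
        for p,m in M:
            a=sil(p,kind,q,z0); t+=(a&m).sum()/max(1,(a|m).sum())
        return -t/len(M)
    v0=np.array([q0[0]*100,q0[1]*100,q0[2]*10]); 
    for sc in(1.,.4): 
        r=minimize(cost,v0,method="Nelder-Mead",options=dict(initial_simplex=np.vstack([v0]+[v0+sc*e for e in np.eye(3)*[1,1,2]]),xatol=.01,fatol=1e-4)); v0=r.x
    return np.round([r.x[0]/100,r.x[1]/100,r.x[2]/10],4),round(-r.fun,3)
E
cat > a.py <<'E'
from h import *
P={n:robot.read_camera(n) for n in("top","side")}
np.save("pics/P.npy",P,allow_pickle=True)
T={}
for k in["station","reject_tray","rest","scraper","cart_green1","cart_red1","chip1"]:
    for n in P:
        L=robot.trace(k,P[n]); T[k,n]=L
        print(k,n,[(round(d["score"],2),int(d["pixels"].sum()),np.round(np.argwhere(d["pixels"]).mean(0)[::-1]).tolist()) for d in L])
np.save("pics/T.npy",T,allow_pickle=True)
im=P["top"]["img"][150:300,170:430,::-1]
cv2.imwrite("pics/crop.png",cv2.resize(im,None,fx=3,fy=3,interpolation=cv2.INTER_CUBIC))
E
python3 a.py
```

```text
station top [(0.57, 4830, [306.0, 210.0])]
station side [(0.57, 6223, [312.0, 223.0]), (0.37, 149, [321.0, 231.0])]
reject_tray top [(0.7, 1554, [392.0, 199.0])]
reject_tray side [(0.92, 949, [333.0, 169.0])]
rest top [(0.85, 559, [398.0, 245.0]), (0.48, 367, [200.0, 241.0])]
rest side [(0.54, 296, [382.0, 177.0]), (0.39, 6261, [312.0, 224.0]), (0.34, 471, [381.0, 168.0])]
scraper top [(0.79, 443, [399.0, 244.0])]
scraper side [(0.68, 497, [381.0, 168.0])]
cart_green1 top [(0.87, 429, [239.0, 252.0]), (0.73, 379, [246.0, 227.0]), (0.52, 93, [292.0, 223.0])]
cart_green1 side [(0.56, 940, [302.0, 281.0])]
cart_red1 top [(0.96, 471, [192.0, 274.0]), (0.83, 428, [200.0, 241.0])]
cart_red1 side [(0.62, 1451, [295.0, 346.0]), (0.59, 1819, [346.0, 374.0])]
chip1 top [(0.64, 70, [292.0, 223.0]), (0.53, 45, [307.0, 206.0]), (0.45, 79, [321.0, 192.0]), (0.44, 87, [322.0, 219.0])]
chip1 side [(0.69, 126, [286.0, 226.0]), (0.5, 105, [329.0, 207.0]), (0.45, 140, [321.0, 230.0]), (0.44, 105, [307.0, 215.0]), (0.27, 5960, [311.0, 223.0])]
```

View pics/crop.png

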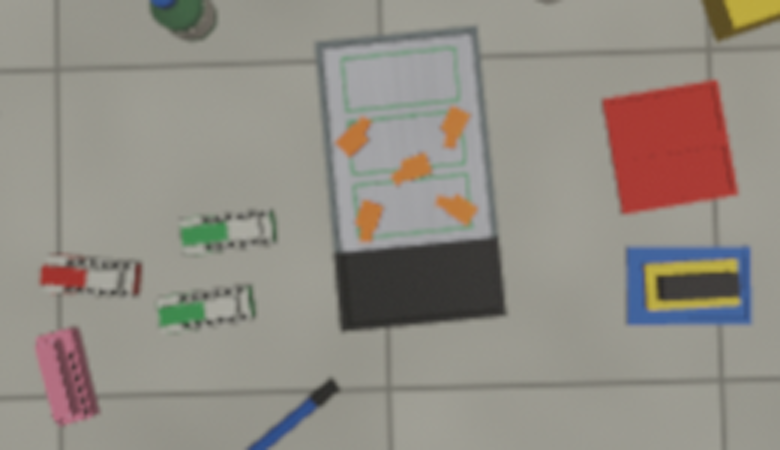

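The crop confirms two green-tagged cartridges, one red-tagged cartridge, and a pink decoy to leave alone. The scraper's fin is at about (401,245) in the full image.

```bash
cat > b.py <<'E'
from h import *
P=np.load("pics/P.npy",allow_pickle=True).item();T=np.load("pics/T.npy",allow_pickle=True).item()
def hull(m):
    c=np.argwhere(m)[:,::-1].astype(np.int32); o=np.zeros((400,640),np.uint8); cv2.fillConvexPoly(o,cv2.convexHull(c),1); return o
def g(k,n,i): return (P[n],T[k,n][i]["pixels"])
def colhull(n,box,lo,hi):
    h=cv2.cvtColor(P[n]["img"],cv2.COLOR_RGB2HSV); m=cv2.inRange(h,lo,hi); z=np.zeros_like(m); x0,y0,x1,y1=box; z[y0:y1,x0:x1]=m[y0:y1,x0:x1]; return (P[n],hull(z>0))
t,s="top","side"
def rep(name,kind,views,q0,z0=0):
    for l,v in(("both",views),)+ (tuple((f"v{i}",[x]) for i,x in enumerate(views)) if len(views)>1 else ()):
        print(name,l,*fit(kind,v,q0,z0))
rep("station","station",[g("station",t,0),g("station",s,0)],[.55,.02,.05])
rep("tray","reject_tray",[colhull(t,(360,165,425,230),(0,120,60),(12,255,255)),g("reject_tray",s,0)],[.57,-.27,.1])
rep("rest","rest",[colhull(t,(370,225,430,265),(100,100,50),(125,255,255))],[.41,-.28,0])
rep("scraper","scraper",[g("scraper",t,0),g("scraper",s,0)],[.41,-.28,0],.004)
rep("gA","cart",[g("cart_green1",t,0)],[.41,.24,.0])
rep("gB","cart",[g("cart_green1",t,1),g("cart_green1",s,0)],[.488,.216,.0])
rep("r","cart",[g("cart_red1",t,1),g("cart_red1",s,0)],[.447,.366,.0])
for i in range(4):
    m=T["chip1",t][i]["pixels"]
p=P[t];h=cv2.cvtColor(p["img"],cv2.COLOR_RGB2HSV);m=cv2.inRange(h,(5,150,120),(18,255,255));m[:160]=0;m[260:]=0;m[:,:270]=0;m[:,345:]=0
n,_,st,c=cv2.connectedComponentsWithStats(m)
print([(np.round(unproj(p,[c[i]],.04)[0],3).tolist(),int(st[i,4])) for i in range(1,n) if st[i,4]>15])
E
python3 b.py
```

```text
station both [0.577  0.0191 0.0675] 0.871
station v0 [0.577  0.0192 0.0683] 0.872
station v1 [0.5768 0.0196 0.062 ] 0.871
tray both [ 0.5704 -0.2736  0.1441] 0.954
tray v0 [ 0.5708 -0.2735  0.1444] 0.971
tray v1 [ 0.5702 -0.2737  0.1455] 0.938
rest both [ 0.4157 -0.2878 -0.0304] 0.93
scraper both [ 0.4172 -0.2877  0.0315] 0.906
scraper v0 [ 0.4183 -0.2871 -0.0155] 0.872
scraper v1 [ 0.4172 -0.289   0.032 ] 0.949
gA both [0.408  0.2423 0.1107] 0.901
gB both [0.4888 0.2198 0.1019] 0.934
gB v0 [0.4883 0.2192 0.1169] 0.919
gB v1 [0.4892 0.22   0.0997] 0.959
r both [ 0.4453  0.3726 -0.0852] 0.917
r v0 [ 0.4468  0.3698 -0.1024] 0.924
r v1 [ 0.4447  0.3741 -0.0912] 0.961
[([0.599, -0.035, 0.04], 51), ([0.59, 0.074, 0.04], 55), ([0.553, 0.011, 0.04], 55), ([0.509, -0.037, 0.04], 51), ([0.5, 0.061, 0.04], 56)]
```

```bash
cat > c.py <<'E'
from h import *
P=np.load("pics/P.npy",allow_pickle=True).item();T=np.load("pics/T.npy",allow_pickle=True).item()
V=[(P[n],T["station",n][0]["pixels"]) for n in P]
for o in(0,.004,.008):
  for tr in (0,.004):
    w=.082+o; e=.112+o
    B["station"]=[(-.112,.112,-.082,.082,0,.03),(-.112,e,w-.008,w,0,.038),(-.112,e,-w,-w+.008,0,.038),(e-.008,e,-w,w,0,.038),(-.192-tr,-.112,-.082-tr,.082+tr,0,.044)]
    print(o,tr,*fit("station",V,[.577,.019,.067]))
p=P["top"];h=cv2.cvtColor(p["img"],cv2.COLOR_RGB2HSV);m=cv2.inRange(h,(45,40,60),(90,255,255));m[:160]=0;m[240:]=0;m[:,:270]=0;m[:,345:]=0
uv=np.argwhere(m)[:,::-1];X=unproj(p,uv,.03)[:,:2];print(len(X))
def cost(q):
    c,s=np.cos(q[2]),np.sin(q[2]);L=(X-q[:2])@np.array([[c,-s],[s,c]]);d=[]
    for bx in(-.07,0,.07):
        a=np.abs(L-[bx,0])-[.030,.062]; d.append(np.abs(np.where((a>0).any(1),np.linalg.norm(np.maximum(a,0),axis=1),a.max(1))))
    return np.minimum(np.min(d,0),.008).mean()*1000
r=minimize(cost,[.577,.019,.067],method="Nelder-Mead",options=dict(initial_simplex=[[.577,.019,.067],[.587,.019,.067],[.577,.027,.067],[.577,.019,.1]]));print(r.x.round(4),r.fun)
q=r.x;c,s=np.cos(q[2]),np.sin(q[2])
for C in([.599,-.035],[.59,.074],[.553,.011],[.509,-.037],[.5,.061]): print(((np.array(C)-q[:2])@np.array([[c,-s],[s,c]])).round(3))
E
python3 c.py
```

```text
0 0 [0.578  0.0243 0.0632] 0.81
0 0.004 [0.5822 0.0236 0.0818] 0.83
0.004 0 [0.578  0.0202 0.0472] 0.846
0.004 0.004 [0.581  0.0209 0.0648] 0.868
0.008 0 [0.5771 0.0193 0.0644] 0.871
0.008 0.004 [0.58   0.0196 0.0653] 0.887
61
[0.5821 0.018  0.072 ] 0.9085624234228501
[ 0.013 -0.054]
[0.012 0.055]
[-0.03  -0.005]
[-0.077 -0.05 ]
[-0.079  0.049]
```

```bash
cat > d.py <<'E'
import sys,numpy as np
from cell import robot
s=robot.observe();x,y,z,w=map(float,sys.argv[1:5]);d=np.array([x,y,z])-s["tool_pos"]
c,n=np.cos(w),np.sin(w)
print("pos",s["tool_pos"].round(4),"rot",s["tool_rot"].round(3),"open",round(s["opening"],4),"t",round(s["time"],1))
print("turn z %.3f  then shift cm %.2f %.2f %.2f"%(s["tool_rot"][2]-w,100*(c*d[0]+n*d[1]),100*(n*d[0]-c*d[1]),-100*d[2]))
E
python3 d.py .417 -.288 .12 1.602
```

```text
pos [ 0.1824 -0.4923  0.1959] rot [ 3.141 -0.     0.355] open 0.0915 t 1.4
turn z -1.247  then shift cm 19.69 24.08 7.59
```

Emit:
{"name": "apply_moves", "arguments": {
  "motion": "100 0 0 0 0 0 -0.178;100 0 0 0 0 0 -0.178;100 0 0 0 0 0 -0.178;100 0 0 0 0 0 -0.178;100 0 0 0 0 0 -0.178;100 0 0 0 0 0 -0.178;100 0 0 0 0 0 -0.179;100 3.28 4.01 0 0 0 0;100 3.28 4.01 0 0 0 0;100 3.28 4.01 0 0 0 0;100 3.28 4.01 0 0 0 0;100 3.28 4.01 0 0 0 0;100 3.29 4.03 0 0 0 0;80 0 0 3.8 0 0 0;80 0 0 3.8 0 0 0;80 0 0 0 0 0 0;80 0 0 0 0 0 0",
  "force": 40
}}

```text
time: 3.52
tool_pos: [0.4176, -0.2888, 0.1213]
tool_rot: [3.14, 0.001, 1.601]
contact_force: [0.5, -0.8, 0.1]
opening: 0.0733
grip_force: 0.0
```

```bash
python3 d.py .417 -.288 .035 1.602
```

```text
pos [ 0.4176 -0.2888  0.1213] rot [3.140e+00 1.000e-03 1.601e+00] open 0.0733 t 3.5
turn z -0.001  then shift cm 0.08 -0.05 8.63
```

Emit:
{"name": "apply_moves", "arguments": {
  "motion": "80 0.08 -0.05 2.5 0 0 0;80 0 0 2.5 0 0 0;80 0 0 2.0 0 0 0;80 0 0 1.6 0 0 0;80 0 0 0 0 0 0;20 0 0 0 0 0 0;0 0 0 0 0 0 0;0 0 0 0 0 0 0;0 0 0 0 0 0 0;0 0 0 0 0 0 0;0 0 0 0 0 0 0",
  "force": 40
}}

```text
time: 4.9
tool_pos: [0.4168, -0.2874, 0.034]
tool_rot: [3.141, 0.0, 1.602]
contact_force: [0.5, -0.6, 0.9]
opening: 0.0255
grip_force: 39.9
```

Emit:
{"name": "apply_moves", "arguments": {
  "motion": "0 0 0 2 0 0 0"
}}

```text
time: 5.03
tool_pos: [0.4193, -0.2907, 0.0194]
tool_rot: [3.135, 0.009, 1.603]
contact_force: [-10.2, -0.0, 56.6]
opening: 0.0261
grip_force: 40.1
```

I got the sign wrong: tool +z points down, so that pressed into the block. Backing off and lifting.

Emit:
{"name": "apply_moves", "arguments": {
  "motion": "0 0 0 -2 0 0 0;0 0 0 0 0 0 0;0 0 0 0 0 0 0"
}}

```text
time: 5.4
tool_pos: [0.416, -0.2868, 0.0331]
tool_rot: [-3.141, -0.001, 1.602]
contact_force: [-0.7, -0.2, -3.0]
opening: 0.0257
grip_force: 40.0
```

Emit:
{"name": "apply_moves", "arguments": {
  "motion": "60 0 0 0 0 0 0;60 0 0 0 0 0 0;60 0 0 0 0 0 0;60 0 0 0 0 0 0;60 0 0 0 0 0 0"
}}

```text
time: 6.02
tool_pos: [0.4165, -0.2873, 0.0339]
tool_rot: [3.142, 0.0, 1.602]
contact_force: [0.7, -0.3, 0.2]
opening: 0.0551
grip_force: 0.0
```

Run:
```python
from h import *
p=robot.read_camera("side");print(robot.observe()["tool_pos"])
im=p["img"][100:230,300:480,::-1];cv2.imwrite("pics/s1.png",cv2.resize(im,None,fx=4,fy=4,interpolation=cv2.INTER_CUBIC))
L=robot.trace("scraper",p);print([(d["score"],int(d["pixels"].sum()),fit("scraper",[(p,d["pixels"])],[.417,-.288,.03],.004)) for d in L[:2]])
```

```text
[ 0.41648478 -0.28730077  0.03394433]
[(0.68, 493, (array([ 0.4135, -0.2857,  0.0372]), np.float64(0.937)))]
```

View pics/s1.png

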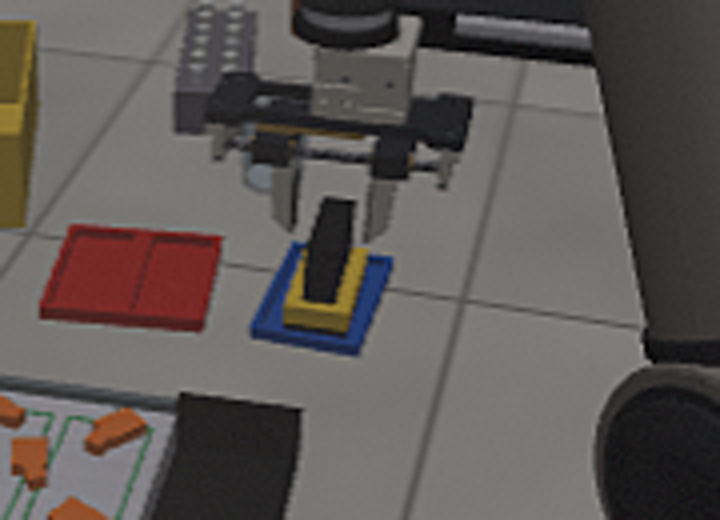

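The side crop shows the scraper flat in the blue rest, with the open fingers straddling its fin. Regrip and lift.

Emit:
{"name": "apply_moves", "arguments": {
  "motion": "0 0 0 0 0 0 0;0 0 0 0 0 0 0;0 0 0 0 0 0 0;0 0 0 0 0 0 0;0 0 0 0 0 0 0;0 0 0 -1 0 0 0;0 0 0 -2 0 0 0;0 0 0 -3 0 0 0;0 0 0 -3 0 0 0;0 0 0 -3 0 0 0;0 0 0 0 0 0 0;0 0 0 0 0 0 0",
  "force": 45
}}

```text
time: 7.62
tool_pos: [0.4159, -0.2867, 0.1531]
tool_rot: [-3.141, -0.001, 1.602]
contact_force: [0.1, 0.7, -2.7]
opening: 0.0256
grip_force: 45.0
```

```bash
python3 d.py .662 .053 .15 1.640
```

```text
pos [ 0.4159 -0.2867  0.1531] rot [-3.141e+00 -1.000e-03  1.602e+00] open 0.0256 t 7.6
turn z -0.038  then shift cm 32.19 26.90 0.31
```

Emit:
{"name": "apply_moves", "arguments": {
  "motion": "0 0 0 0 0 0 -0.038;0 3.2 2.69 0 0 0 0;0 3.2 2.69 0 0 0 0;0 3.2 2.69 0 0 0 0;0 3.2 2.69 0 0 0 0;0 3.2 2.69 0 0 0 0;0 3.2 2.69 0 0 0 0;0 3.2 2.69 0 0 0 0;0 3.2 2.69 0 0 0 0;0 3.2 2.69 0 0 0 0;0 3.2 2.69 0 0 0 0;0 0 0 0 0 0 0;0 0 0 0 0 0 0;0 0 0 0 0 0 0"
}}

```text
time: 9.38
tool_pos: [0.6621, 0.0495, 0.1533]
tool_rot: [-3.14, 0.0, 1.639]
contact_force: [-0.2, 0.8, -1.6]
opening: 0.0254
grip_force: 45.0
```

```bash
python3 d.py .662 .053 .062 1.640
python3 - <<'E'
from h import *
V=[]
for n in("top","side"):
    p=robot.read_camera(n);L=robot.trace("scraper",p)
    z=robot.observe()["tool_pos"][2]-.03
    for d in L[:1]: print(n,d["score"],int(d["pixels"].sum()),*fit("scraper",[(p,d["pixels"])],[.662,.053,.069],z))
im=p["img"][120:280,220:400,::-1];cv2.imwrite("pics/s2.png",cv2.resize(im,None,fx=4,fy=3.7,interpolation=cv2.INTER_CUBIC))
E
```

```text
pos [0.6621 0.0495 0.1533] rot [-3.14   0.     1.639] open 0.0254 t 9.4
turn z -0.001  then shift cm 0.35 0.02 9.13
top 0.58 7 [0.6287 0.0493 0.5285] 0.012
side 0.94 906 [0.6607 0.0507 0.0779] 0.859
```

View pics/s2.png

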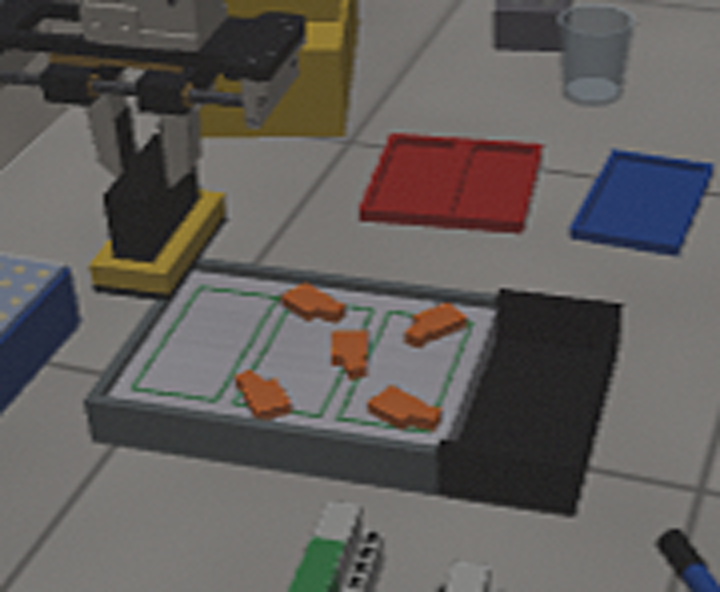

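The side crop shows the scraper held level above the far end of the plate, clear of all five chips. Lowering it with a force check.

Emit:
{"name": "apply_moves", "arguments": {
  "motion": "0 0.25 0 3 0 0 0;0 0 0 3 0 0 0;0 0 0 2 0 0 0;0 0 0 0.8 0 0 0;0 0 0 0.2 0 0 0;0 0 0 0.2 0 0 0;0 0 0 0 0 0 0"
}}

```text
time: 10.45
tool_pos: [0.663, 0.053, 0.0626]
tool_rot: [3.14, 0.0, 1.64]
contact_force: [0.2, 0.7, -2.7]
opening: 0.0253
grip_force: 45.0
```

Emit:
{"name": "apply_moves", "arguments": {
  "motion": "0 -0.1 0 0.1 0 0 0;0 0 0 0.1 0 0 0;0 0 0 0.1 0 0 0;0 0 0 0 0 0 0"
}}

```text
time: 10.95
tool_pos: [0.6628, 0.0519, 0.0599]
tool_rot: [3.141, 0.0, 1.64]
contact_force: [-3.2, -0.4, 5.9]
opening: 0.0252
grip_force: 45.0
```

Emit:
{"name": "apply_moves", "arguments": {
  "motion": "0 0 -0.8 0 0 0 0;0 0 -0.8 0 0 0 0;0 0 -0.8 0 0 0 0;0 0 -0.8 0 0 0 0;0 0 -0.8 0 0 0 0;0 0 -0.8 0 0 0 0;0 0 -0.8 0 0 0 0;0 0 -0.8 0 0 0 0;0 0 -0.8 0 0 0 0;0 0 -0.8 0 0 0 0"
}}

```text
time: 12.2
tool_pos: [0.5834, 0.0464, 0.0597]
tool_rot: [3.139, 0.0, 1.64]
contact_force: [4.8, 0.1, 5.8]
opening: 0.0256
grip_force: 45.0
```

Run:
```python
from h import *
p=robot.read_camera("side")
im=p["img"][120:280,220:400,::-1];cv2.imwrite("pics/s3.png",cv2.resize(im,None,fx=4,fy=3.7,interpolation=cv2.INTER_CUBIC))
```

```text
(no output)
```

View pics/s3.png

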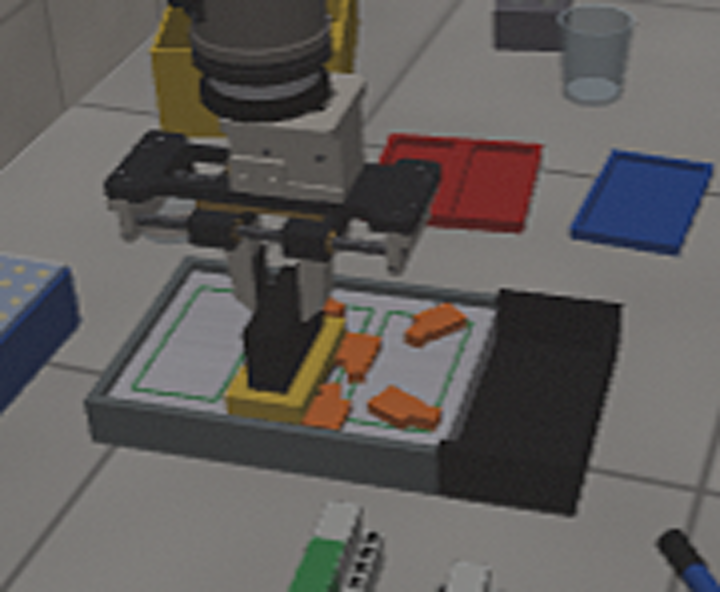

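The scraper is pushing two chips squarely along the +y fence, as planned. Continuing over the edge.

Emit:
{"name": "apply_moves", "arguments": {
  "motion": "0 0 -0.8 0 0 0 0;0 0 -0.8 0 0 0 0;0 0 -0.8 0 0 0 0;0 0 -0.8 0 0 0 0;0 0 -0.8 0 0 0 0;0 0 -0.8 0 0 0 0;0 0 -0.8 0 0 0 0;0 0 -0.8 0 0 0 0;0 0 -0.8 0 0 0 0;0 0 -0.8 0 0 0 0;0 0 -0.8 0 0 0 0;0 0 -0.8 0 0 0 0;0 0 -0.8 0 0 0 0;0 0 -0.8 0 0 0 0;0 0 -0.8 0 0 0 0;0 0 0 0 0 0 0"
}}

```text
time: 14.25
tool_pos: [0.4631, 0.0381, 0.0596]
tool_rot: [3.14, 0.0, 1.64]
contact_force: [2.4, -0.0, 9.2]
opening: 0.0256
grip_force: 45.0
```

Run:
```python
from h import *
p=robot.read_camera("side")
im=p["img"][120:280,220:400,::-1];cv2.imwrite("pics/s4.png",cv2.resize(im,None,fx=4,fy=3.7,interpolation=cv2.INTER_CUBIC))
```

```text
(no output)
```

View pics/s4.png

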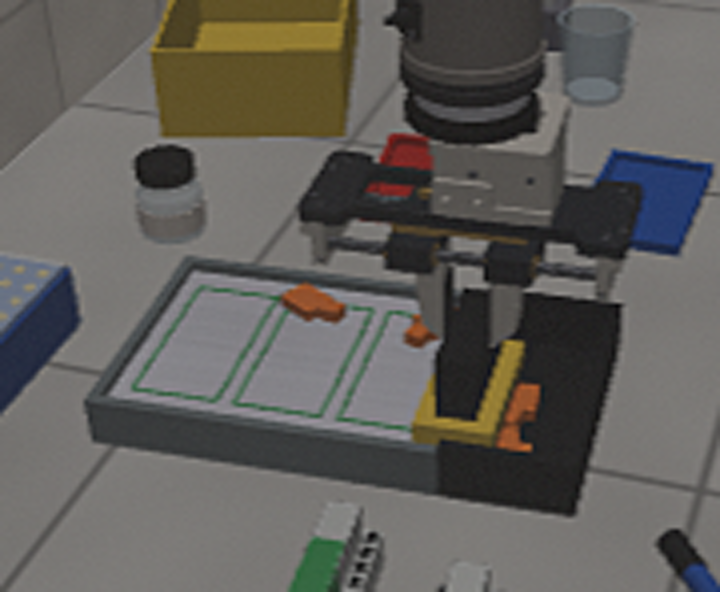

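Two chips are visible in the trough and two remain on the -y side. Lift, go back, and do the second pass along -y.

Emit:
{"name": "apply_moves", "arguments": {
  "motion": "0 0 0 -2 0 0 0;0 0 0 -2 0 0 0;0 -1.4 5 0 0 0 0;0 -1.4 5 0 0 0 0;0 -1.4 5 0 0 0 0;0 -1.4 5 0 0 0 0;0 0 0 0 0 0 0;0 0 0 0 0 0 0;0 0 0 2 0 0 0;0 0 0 1.4 0 0 0;0 0 0 0.3 0 0 0;0 0 0 0.3 0 0 0;0 0 0 0 0 0 0"
}}

```text
time: 15.92
tool_pos: [0.6667, -0.0038, 0.06]
tool_rot: [3.14, 0.0, 1.64]
contact_force: [-1.5, 0.4, 2.2]
opening: 0.0254
grip_force: 45.0
```

```bash
python3 d.py .658 -.0045 .0596 1.640
```

```text
pos [ 0.6667 -0.0038  0.06  ] rot [3.14 0.   1.64] open 0.0254 t 15.9
turn z -0.000  then shift cm -0.01 -0.88 0.04
```

Emit:
{"name": "apply_moves", "arguments": {
  "motion": "0 0 -0.8 0.05 0 0 0;0 0 -0.8 0 0 0 0;0 0 -0.8 0 0 0 0;0 0 -0.8 0 0 0 0;0 0 -0.8 0 0 0 0;0 0 -0.8 0 0 0 0;0 0 -0.8 0 0 0 0;0 0 -0.8 0 0 0 0;0 0 -0.8 0 0 0 0;0 0 -0.8 0 0 0 0;0 0 -0.8 0 0 0 0;0 0 -0.8 0 0 0 0;0 0 -0.8 0 0 0 0;0 0 -0.8 0 0 0 0;0 0 -0.8 0 0 0 0;0 0 -0.8 0 0 0 0"
}}

```text
time: 17.92
tool_pos: [0.5401, -0.0129, 0.0596]
tool_rot: [3.137, 0.001, 1.64]
contact_force: [4.6, 0.7, 6.1]
opening: 0.0252
grip_force: 45.0
```

Emit:
{"name": "apply_moves", "arguments": {
  "motion": "0 0 -0.8 0 0 0 0;0 0 -0.8 0 0 0 0;0 0 -0.8 0 0 0 0;0 0 -0.8 0 0 0 0;0 0 -0.8 0 0 0 0;0 0 -0.8 0 0 0 0;0 0 -0.8 0 0 0 0;0 0 -0.8 0 0 0 0;0 0 -0.8 0 0 0 0;0 0 -0.8 0 0 0 0;0 0 0 0 0 0 0;0 0 0 -3 0 0 0;0 0 0 -4 0 0 0;0 0 0 -4 0 0 0;0 0 0 0 0 0 0;0 0 0 0 0 0 0"
}}

```text
time: 19.92
tool_pos: [0.4571, -0.0179, 0.1668]
tool_rot: [-3.138, -0.001, 1.64]
contact_force: [-1.2, 0.1, -3.4]
opening: 0.0253
grip_force: 45.0
```

```bash
python3 - <<'E'
from h import *
p=robot.read_camera("side")
im=p["img"][120:280,220:400,::-1];cv2.imwrite("pics/s5.png",cv2.resize(im,None,fx=4,fy=3.7,interpolation=cv2.INTER_CUBIC))
E
python3 d.py .416 -.287 .15 1.602
```

```text
pos [ 0.4571 -0.0179  0.1665] rot [-3.137e+00 -1.000e-03  1.640e+00] open 0.0255 t 20.0
turn z 0.038  then shift cm -26.77 -4.95 1.65
```

View pics/s5.png

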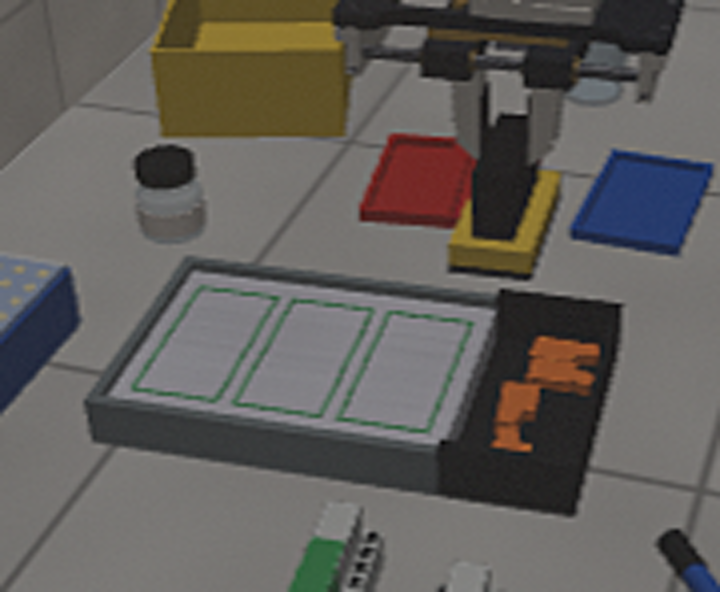

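The plate is clear and the chips lie in the trough. Returning the scraper to its rest.

Emit:
{"name": "apply_moves", "arguments": {
  "motion": "0 0 0 0 0 0 0.05;0 -4.46 -0.8 0 0 0 0;0 -4.46 -0.8 0 0 0 0;0 -4.46 -0.8 0 0 0 0;0 -4.46 -0.8 0 0 0 0;0 -4.46 -0.8 0 0 0 0;0 -4.46 -0.8 0 0 0 0;0 0 0 2 0 0 0;0 0 0 0 0 0 0;0 0 0 0 0 0 0"
}}

```text
time: 21.22
tool_pos: [0.4159, -0.286, 0.148]
tool_rot: [-3.14, -0.001, 1.59]
contact_force: [0.5, 0.2, -3.0]
opening: 0.0253
grip_force: 45.0
```

```bash
python3 d.py .416 -.288 .037 1.59
```

```text
pos [ 0.4159 -0.286   0.148 ] rot [-3.14e+00 -1.00e-03  1.59e+00] open 0.0253 t 21.2
turn z 0.000  then shift cm -0.20 0.01 11.10
```

Emit:
{"name": "apply_moves", "arguments": {
  "motion": "0 -0.2 0 4 0 0 0;0 0 0 3 0 0 0;0 0 0 2 0 0 0;0 0 0 1.5 0 0 0;0 0 0 0.4 0 0 0;0 0 0 0.3 0 0 0;0 0 0 0.2 0 0 0;0 0 0 0 0 0 0"
}}

```text
time: 22.22
tool_pos: [0.4163, -0.2888, 0.0348]
tool_rot: [3.141, 0.001, 1.59]
contact_force: [-0.4, 0.6, -1.8]
opening: 0.025
grip_force: 45.0
```

Emit:
{"name": "apply_moves", "arguments": {
  "motion": "0 0 0 0.08 0 0 0;0 0 0 0 0 0 0;60 0 0 0 0 0 0;60 0 0 0 0 0 0;60 0 0 0 0 0 0;60 0 0 0 0 0 0;60 0 0 -4 0 0 0;60 0 0 -5 0 0 0;60 0 0 -3 0 0 0;60 0 0 0 0 0 0"
}}

```text
time: 23.48
tool_pos: [0.4173, -0.2897, 0.156]
tool_rot: [3.138, 0.004, 1.59]
contact_force: [-0.5, 0.3, -0.4]
opening: 0.055
grip_force: 0.0
```

```bash
cat > e.py <<'E'
# refresh cartridge poses from both cameras
from h import *
P={n:robot.read_camera(n) for n in("top","side")}
pr={"gA":("cart_green1",[.408,.2423,.11]),"gB":("cart_green1",[.4888,.2198,.10]),"r":("cart_red1",[.4453,.3726,-.09])}
tr={(k,n):robot.trace(k,P[n]) for k in("cart_green1","cart_red1") for n in P}
for a,(k,q) in pr.items():
    V=[]
    for n in P:
        c=proj(P[n],[[q[0],q[1],.03]])[0]
        for d in tr[k,n]:
            m=np.argwhere(d["pixels"]).mean(0)[::-1]
            if np.linalg.norm(m-c)<(22 if n=="side" else 12): V.append((P[n],d["pixels"]));break
    print(a,len(V),*(fit("cart",V,q) if V else ()))
p=P["side"];L=robot.trace("scraper",p)[:1];print("scr",[fit("scraper",[(p,d["pixels"])],[.416,-.288,.02],.004) for d in L])
E
python3 e.py; python3 d.py .488 .219 .14 1.671
```

```text
gA 2 [0.4054 0.2439 0.1291] 0.839
gB 1 [0.4664 0.1748 0.1118] 0.921
r 2 [ 0.4465  0.3714 -0.0863] 0.878
scr [(array([ 0.4135, -0.2915,  0.0544]), np.float64(0.907))]
pos [ 0.4157 -0.2883  0.1525] rot [-3.14e+00 -1.00e-03  1.59e+00] open 0.0551 t 23.8
turn z -0.081  then shift cm 49.75 12.27 1.25
```

Run:
```python
from h import *
p=robot.read_camera("side")
im=p["img"][130:400,200:420,::-1];cv2.imwrite("pics/s6.png",cv2.resize(im,None,fx=2.2,fy=2.2,interpolation=cv2.INTER_CUBIC))
for n in("top","side"):
    p=robot.read_camera(n)
    for d in robot.trace("cart_green1",p): 
        m=np.argwhere(d["pixels"]).mean(0)[::-1];print(n,d["score"],d["pixels"].sum(),m.round(),*fit("cart",[(p,d["pixels"])],[*unproj(p,[m],.02)[0][:2],.11]))
```

```text
top 0.9 401 [238. 252.] [0.4076 0.2438 0.1166] 0.901
top 0.72 414 [259. 234.] [0.4649 0.174  0.1128] 0.895
top 0.15 365 [231. 153.] [ 0.7468  0.2723 -0.8135] 0.598
side 0.86 1013 [334. 299.] [0.4054 0.2449 0.1234] 0.949
side 0.73 798 [318. 269.] [0.467  0.1738 0.1331] 0.916
side 0.15 298 [380. 176.] [ 0.448  -0.2694  0.2022] 0.286
```

View pics/s6.png

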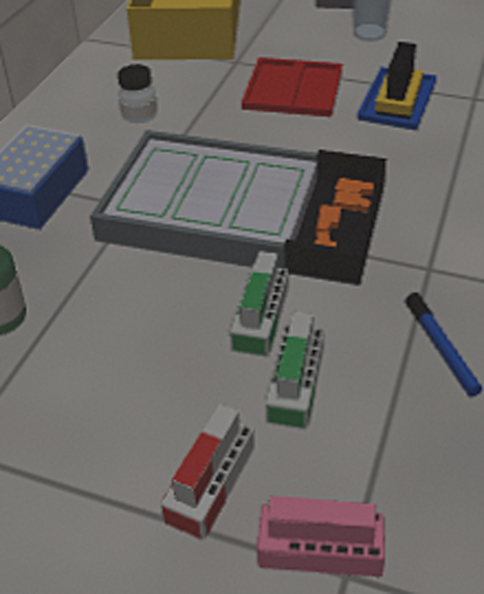

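Green cartridge B has been knocked to about (0.466, 0.174), still upright; the scraper lies flat in its rest. Going for B first.

```bash
python3 d.py .466 .174 .12 1.691
```

```text
pos [ 0.4161 -0.2886  0.1534] rot [-3.141 -0.     1.59 ] open 0.0552 t 24.1
turn z -0.101  then shift cm 45.33 10.50 3.34
```

Emit:
{"name": "apply_moves", "arguments": {
  "motion": "60 0 0 0 0 0 -0.101;60 4.53 1.05 0 0 0 0;60 4.53 1.05 0 0 0 0;60 4.53 1.05 0 0 0 0;60 4.53 1.05 0 0 0 0;60 4.53 1.05 0 0 0 0;60 4.53 1.05 0 0 0 0;60 4.53 1.05 0 0 0 0;60 4.53 1.05 0 0 0 0;60 4.53 1.05 0 0 0 0;60 4.53 1.05 0 0 0 0;60 0 0 3.4 0 0 0;60 0 0 0 0 0 0;60 0 0 0 0 0 0;60 0 0 0 0 0 0"
}}

```text
time: 25.95
tool_pos: [0.467, 0.1733, 0.1208]
tool_rot: [3.139, -0.0, 1.69]
contact_force: [0.1, 0.5, 0.8]
opening: 0.0548
grip_force: 0.0
```

```bash
python3 d.py .466 .174 .034 1.691
```

```text
pos [0.467  0.1733 0.1208] rot [ 3.139 -0.     1.69 ] open 0.0548 t 25.9
turn z -0.001  then shift cm 0.08 -0.09 8.68
```

Emit:
{"name": "apply_moves", "arguments": {
  "motion": "60 0.1 -0.1 3 0 0 0;60 0 0 3 0 0 0;60 0 0 1.8 0 0 0;60 0 0 0.9 0 0 0;60 0 0 0 0 0 0;0 0 0 0 0 0 0;0 0 0 0 0 0 0;0 0 0 0 0 0 0;0 0 0 0 0 0 0;0 0 0 0 0 0 0",
  "force": 35
}}

```text
time: 27.2
tool_pos: [0.4651, 0.1745, 0.0326]
tool_rot: [3.142, 0.0, 1.691]
contact_force: [0.1, -0.3, -0.3]
opening: 0.0098
grip_force: 0.0
```

Run:
```python
from h import *
print(robot.observe()["opening"])
p=robot.read_camera("side")
im=p["img"][200:330,270:400,::-1];cv2.imwrite("pics/s7.png",cv2.resize(im,None,fx=4,fy=4,interpolation=cv2.INTER_CUBIC))
for n in("top","side"):
    p=robot.read_camera(n)
    for d in robot.trace("cart_green1",p): 
        m=np.argwhere(d["pixels"]).mean(0)[::-1];print(n,d["score"],d["pixels"].sum(),m.round(),*fit("cart",[(p,d["pixels"])],[*unproj(p,[m],.02)[0][:2],.11]))
```

```text
0.0098369298401475
side 0.96 688 [318. 274.] [0.4656 0.1747 0.1034] 0.771
side 0.87 967 [334. 299.] [0.4057 0.2438 0.1232] 0.937
```

View pics/s7.png

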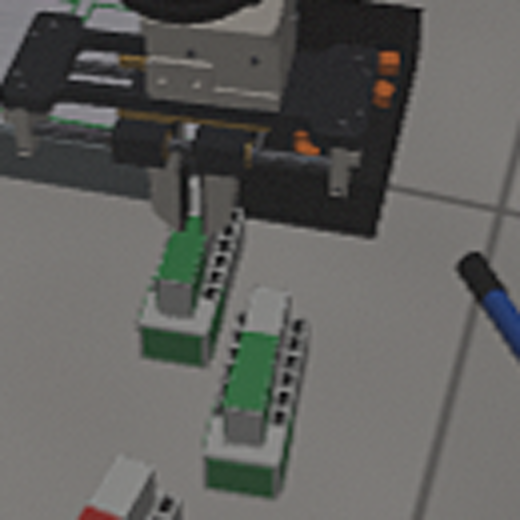

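Emit:
{"name": "apply_moves", "arguments": {
  "motion": "0 0 0 0 0 0 0;0 0 0 0 0 0 0;0 0 0 0 0 0 0",
  "force": 35
}}

```text
time: 27.82
tool_pos: [0.465, 0.1745, 0.0326]
tool_rot: [-3.142, 0.0, 1.691]
contact_force: [-0.1, 0.3, 0.7]
opening: 0.0005
grip_force: 0.0
```

Run:
```python
from h import *
p=robot.read_camera("side")
im=p["img"][200:310,290:380,::-1];cv2.imwrite("pics/s8.png",cv2.resize(im,None,fx=5.4,fy=5.4,interpolation=cv2.INTER_CUBIC))
s=robot.observe();print(s["opening"],s["grip_force"],proj(p,[s["tool_pos"],[.465,.174,.058]])-[290,200])
```

```text
0.00040849831236747214 0.0 [[28.67477313 64.81145812]
 [28.4775171  56.66042828]]
```

View pics/s8.png

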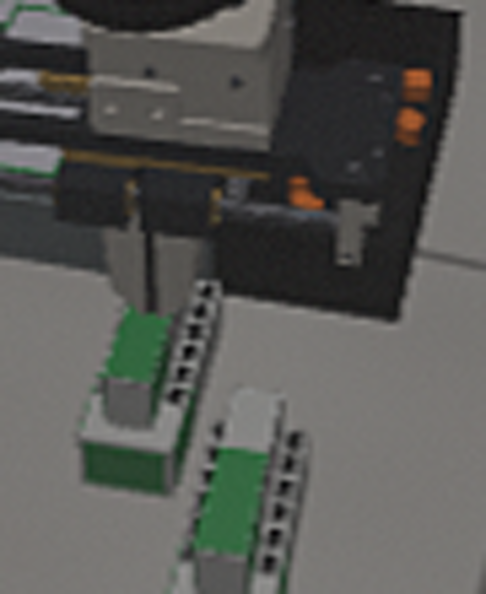

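Emit:
{"name": "apply_moves", "arguments": {
  "motion": "60 0 0 0 0 0 0;60 0 0 0 0 0 0;60 0 0 0 0 0 0;60 0 0 0 0 0 0;60 0 0 0 0 0 0;60 0 0 -3 0 0 0;60 0 0 -4 0 0 0;60 0 0 -5 0 0 0;60 -5 0 0 0 0 0;60 -5 0 0 0 0 0;60 -5 0 0 0 0 0;60 0 0 0 0 0 0"
}}

```text
time: 29.38
tool_pos: [0.4834, 0.0228, 0.1526]
tool_rot: [3.141, 0.001, 1.686]
contact_force: [-0.1, 1.5, -0.6]
opening: 0.0549
grip_force: 0.0
```

Run:
```python
from h import *
for n in("side","top"):
    p=robot.read_camera(n)
    for d in robot.trace("cart_green1",p)[:2]: 
        m=np.argwhere(d["pixels"]).mean(0)[::-1];print(n,d["score"],d["pixels"].sum(),m.round(),*fit("cart",[(p,d["pixels"])],[*unproj(p,[m],.02)[0][:2],.11]))
    if n=="side":
        im=p["img"][180:330,260:400,::-1];im=cv2.resize(im,None,fx=4,fy=4,interpolation=cv2.INTER_CUBIC)
    else: im2=cv2.resize(p["img"][200:280,210:290,::-1],None,fx=3,fy=3)
im[:240,-240:]=im2
cv2.imwrite("pics/s9.png",im)
```

```text
side 0.94 960 [334. 299.] [0.4054 0.2446 0.1245] 0.935
side 0.71 769 [318. 269.] [0.4668 0.1719 0.1426] 0.888
top 0.69 324 [236. 253.] [0.408  0.2452 0.1519] 0.775
top 0.24 2958 [310. 193.] [ 0.6343 -0.0128 -0.3856] 0.137
```

View pics/s9.png

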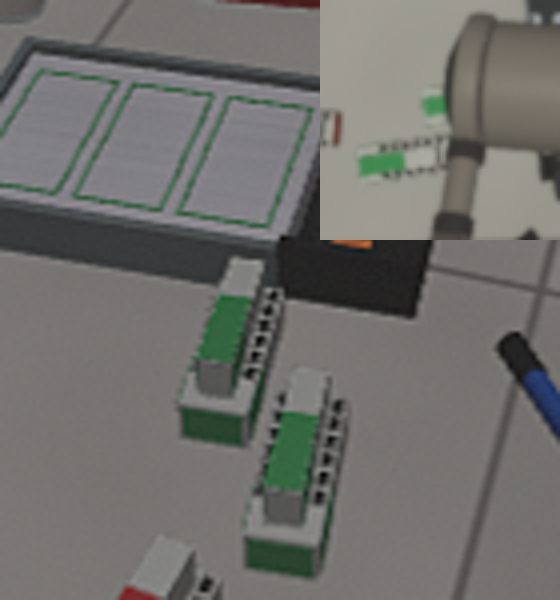

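Run:
```python
from h import *
p=robot.read_camera("side")
# s1: tool at (.4165,-.2873,.0339), opening .055, finger inner faces at +-.0275 along x
for z in(.034,.045,.055,.065,.075):
    print(z,((proj(p,[[.4165+.0275,-.2873,z],[.4165-.0275,-.2873,z]])-[300,100])*4).round().tolist(), ((proj(p,[[.465,.1745,z]])-[290,200])*5.4).round().tolist())
print(((proj(p,[[.0+.417,-.288,.074]])-[300,100])*4).round())
```

```text
0.034 [[290.0, 259.0], [359.0, 270.0]] [[155.0, 348.0]]
0.045 [[291.0, 247.0], [360.0, 258.0]] [[154.0, 329.0]]
0.055 [[291.0, 236.0], [361.0, 247.0]] [[154.0, 312.0]]
0.065 [[292.0, 225.0], [362.0, 236.0]] [[153.0, 295.0]]
0.075 [[293.0, 214.0], [363.0, 224.0]] [[152.0, 277.0]]
[[327. 220.]]
```

The fingertips' pixel positions (crop s1) correspond to z ≈ 0.06 where the state said 0.034, so the tips really end about 25 mm above the reported TCP. They closed above the rib, and the cartridge hasn't moved. Repeat the grasp lower, with force checks.

```bash
python3 d.py .4665 .174 .03 1.69
```

```text
pos [0.4828 0.0268 0.1526] rot [-3.141 -0.     1.692] open 0.0552 t 29.6
turn z 0.002  then shift cm 14.81 0.13 12.26
```

Emit:
{"name": "apply_moves", "arguments": {
  "motion": "60 5 0.1 0 0 0 0;60 5 0 0 0 0 0;60 4.8 0 0 0 0 0;60 0 0 4 0 0 0;60 0 0 4 0 0 0;60 0 0 3 0 0 0;60 0 0 1.2 0 0 0;60 0 0 0 0 0 0;60 0 0 0.6 0 0 0;60 0 0 0.6 0 0 0;60 0 0 0 0 0 0"
}}

```text
time: 31.0
tool_pos: [0.4662, 0.1726, 0.0185]
tool_rot: [-3.141, 0.0, 1.691]
contact_force: [-0.1, 0.6, -0.3]
opening: 0.055
grip_force: 0.0
```

Emit:
{"name": "apply_moves", "arguments": {
  "motion": "60 0 0 0.4 0 0 0;60 0 0 0.2 0 0 0;60 0 0 0 0 0 0;0 0 0 0 0 0 0;0 0 0 0 0 0 0;0 0 0 0 0 0 0;0 0 0 0 0 0 0;0 0 0 0 0 0 0",
  "force": 35
}}

```text
time: 32.0
tool_pos: [0.4663, 0.1726, 0.0125]
tool_rot: [-3.142, 0.0, 1.691]
contact_force: [0.3, 0.1, 0.8]
opening: 0.0195
grip_force: 34.8
```

Emit:
{"name": "apply_moves", "arguments": {
  "motion": "0 0 0 -2 0 0 0;0 0 0 -3 0 0 0;0 0 0 -4 0 0 0;0 0 0 -3 0 0 0;0 0 0 0 0 0 0"
}}

```text
time: 32.62
tool_pos: [0.4676, 0.173, 0.1344]
tool_rot: [3.137, -0.0, 1.691]
contact_force: [0.2, -0.3, -1.0]
opening: 0.0198
grip_force: 34.8
```

```bash
python3 d.py .581 .0185 .09 1.640
```

```text
pos [0.4676 0.173  0.1344] rot [ 3.137 -0.     1.691] open 0.0198 t 32.6
turn z 0.051  then shift cm -16.20 10.25 4.44
```

Emit:
{"name": "apply_moves", "arguments": {
  "motion": "0 0 0 0 0 0 0.051;0 -3.24 2.05 0 0 0 0;0 -3.24 2.05 0 0 0 0;0 -3.24 2.05 0 0 0 0;0 -3.24 2.05 0 0 0 0;0 -3.24 2.05 0 0 0 0;0 0 0 2 0 0 0;0 0 0 2.4 0 0 0;0 0 0 0 0 0 0;0 0 0 0 0 0 0;0 0 0 0 0 0 0"
}}

```text
time: 34.0
tool_pos: [0.5802, 0.0182, 0.0894]
tool_rot: [3.14, 0.0, 1.64]
contact_force: [-0.3, 0.1, -0.9]
opening: 0.0198
grip_force: 34.8
```

```bash
python3 d.py .581 .0185 .046 1.640
python3 - <<'E'
from h import *
p=robot.read_camera("side");z=robot.observe()["tool_pos"][2]-.0125
for d in robot.trace("cart_green1",p)[:3]:
    m=np.argwhere(d["pixels"]).mean(0)[::-1];print(d["score"],m.round(),*fit("cart",[(p,d["pixels"])],[*unproj(p,[m],z+.03)[0][:2],.07],z))
E
```

```text
pos [0.5802 0.0182 0.0894] rot [3.14 0.   1.64] open 0.0198 t 34.0
turn z 0.000  then shift cm 0.02 0.08 4.34
0.79 [334. 299.] [0.3886 0.2975 0.1884] 0.761
0.66 [294. 198.] [0.5811 0.02   0.1156] 0.794
0.63 [337. 171.] [ 0.5138 -0.1215 -1.3735] 0.65
```

Emit:
{"name": "apply_moves", "arguments": {
  "motion": "0 0 0.08 2 0 0 0;0 0 0 1.6 0 0 0;0 0 0 0.7 0 0 0;0 0 0 0.3 0 0 0;0 0 0 0.1 0 0 0;0 0 0 0 0 0 0"
}}

```text
time: 34.85
tool_pos: [0.5807, 0.0182, 0.0424]
tool_rot: [3.141, 0.0, 1.64]
contact_force: [-1.3, -0.0, 4.1]
opening: 0.0196
grip_force: 34.8
```

Contact on the plate (4 N). Release, raise, and go to green A.

Emit:
{"name": "apply_moves", "arguments": {
  "motion": "45 0 0 0 0 0 0;45 0 0 0 0 0 0;45 0 0 0 0 0 0;45 0 0 0 0 0 0;45 0 0 -3 0 0 0;45 0 0 -4 0 0 0;45 0 0 -2 0 0 0;60 0 0 0 0 0 0"
}}

```text
time: 35.85
tool_pos: [0.5815, 0.0181, 0.1331]
tool_rot: [3.138, 0.001, 1.64]
contact_force: [1.0, 0.1, -1.2]
opening: 0.0475
grip_force: 0.0
```

```bash
python3 d.py .4065 .2445 .05 1.692
```

```text
pos [0.5815 0.0181 0.1331] rot [3.138e+00 1.000e-03 1.640e+00] open 0.0475 t 35.9
turn z -0.052  then shift cm 24.59 -14.64 8.31
```

Emit:
{"name": "apply_moves", "arguments": {
  "motion": "60 0 0 0 0 0 -0.052;60 4.1 -2.44 0 0 0 0;60 4.1 -2.44 0 0 0 0;60 4.1 -2.44 0 0 0 0;60 4.1 -2.44 0 0 0 0;60 4.1 -2.44 0 0 0 0;60 4.1 -2.44 0 0 0 0;60 0 0 2 0 0 0;60 0 0 0 0 0 0;60 0 0 0 0 0 0;60 0 0 0 0 0 0"
}}

```text
time: 37.22
tool_pos: [0.4061, 0.2444, 0.1119]
tool_rot: [3.141, -0.0, 1.691]
contact_force: [0.3, -0.0, -0.3]
opening: 0.0547
grip_force: 0.0
```

```bash
sed -i 's/"gA".*cart_red1",\[/"gA":("cart_green1",[.4065,.2445,.12]),"gP":("cart_green1",[.581,.0185,.069]),"r":("cart_red1",[/' e.py
cat > f.py <<'E'
from h import *
p=robot.read_camera("side")
for k in("cart_green1","cart_red1"):
    for d in robot.trace(k,p)[:3]:
        m=np.argwhere(d["pixels"]).mean(0)[::-1]
        for z in (0,.03): print(k,round(d["score"],2),m.round(),z,*fit("cart",[(p,d["pixels"])],[*unproj(p,[m],z+.03)[0][:2],.07],z))
E
python3 f.py;python3 d.py .4065 .2445 .0125 1.692
```

```text
cart_green1 0.85 [334. 299.] 0 [0.406  0.2427 0.1519] 0.927
cart_green1 0.85 [334. 299.] 0.03 [0.3993 0.2644 0.1575] 0.868
cart_green1 0.63 [300. 202.] 0 [ 0.5849 -0.0214  0.3845] 0.187
cart_green1 0.63 [300. 202.] 0.03 [0.5717 0.0127 0.3859] 0.181
cart_green1 0.47 [294. 345.] 0 [ 0.4453  0.3723 -0.0845] 0.935
cart_green1 0.47 [294. 345.] 0.03 [ 0.4366  0.3888 -0.0389] 0.878
cart_red1 0.96 [346. 373.] 0 [ 0.3359  0.4013 -1.3396] 0.959
cart_red1 0.96 [346. 373.] 0.03 [ 0.3326  0.4171 -1.3524] 0.886
cart_red1 0.58 [294. 345.] 0 [ 0.4454  0.3728 -0.1001] 0.965
cart_red1 0.58 [294. 345.] 0.03 [ 0.4364  0.389  -0.0734] 0.913
pos [0.4059 0.2445 0.1119] rot [ 3.141 -0.     1.691] open 0.0553 t 37.4
turn z -0.001  then shift cm -0.00 0.06 9.94
```

Emit:
{"name": "apply_moves", "arguments": {
  "motion": "60 0 0 4 0 0 0;60 0 0 3 0 0 0;60 0 0 1.7 0 0 0;60 0 0 0.8 0 0 0;60 0 0 0.4 0 0 0;60 0 0 0 0 0 0;0 0 0 0 0 0 0;0 0 0 0 0 0 0;0 0 0 0 0 0 0;0 0 0 0 0 0 0;0 0 0 0 0 0 0"
}}

```text
time: 38.75
tool_pos: [0.4056, 0.2447, 0.0126]
tool_rot: [3.141, 0.0, 1.692]
contact_force: [0.3, -0.7, 0.3]
opening: 0.0197
grip_force: 34.9
```

Emit:
{"name": "apply_moves", "arguments": {
  "motion": "0 0 0 -2 0 0 0;0 0 0 -3 0 0 0;0 0 0 -4 0 0 0;0 0 0 -3 0 0 0;0 0 0 0 0 0 0"
}}

```text
time: 39.38
tool_pos: [0.4067, 0.2453, 0.1344]
tool_rot: [3.137, -0.001, 1.692]
contact_force: [0.3, -0.3, -0.8]
opening: 0.0196
grip_force: 34.9
```

```bash
python3 d.py .5112 .0137 .11 1.640
```

```text
pos [0.4067 0.2453 0.1344] rot [ 3.137e+00 -1.000e-03  1.692e+00] open 0.0196 t 39.4
turn z 0.052  then shift cm -23.82 8.83 2.44
```

Emit:
{"name": "apply_moves", "arguments": {
  "motion": "0 0 0 0 0 0 0.052;0 -3.97 1.47 0 0 0 0;0 -3.97 1.47 0 0 0 0;0 -3.97 1.47 0 0 0 0;0 -3.97 1.47 0 0 0 0;0 -3.97 1.47 0 0 0 0;0 -3.97 1.47 0 0 0 0;0 0 0 2 0 0 0;0 0 0 0 0 0 0;0 0 0 0 0 0 0;0 0 0 0 0 0 0"
}}

```text
time: 40.75
tool_pos: [0.51, 0.0136, 0.113]
tool_rot: [3.141, 0.0, 1.641]
contact_force: [-1.1, -0.5, -1.3]
opening: 0.02
grip_force: 34.9
```

```bash
python3 d.py .5112 .0137 .046 1.640
```

```text
pos [0.51   0.0136 0.113 ] rot [3.141 0.    1.641] open 0.02 t 40.8
turn z 0.001  then shift cm -0.00 0.12 6.70
```

Emit:
{"name": "apply_moves", "arguments": {
  "motion": "0 0 0.1 3 0 0 0;0 0 0 2.4 0 0 0;0 0 0 1.2 0 0 0;0 0 0 0.3 0 0 0;0 0 0 0.1 0 0 0;0 0 0 0.05 0 0 0;0 0 0 0 0 0 0"
}}

```text
time: 41.62
tool_pos: [0.5113, 0.0132, 0.0426]
tool_rot: [3.141, 0.0, 1.64]
contact_force: [0.3, -0.1, 0.3]
opening: 0.0199
grip_force: 34.9
```

Emit:
{"name": "apply_moves", "arguments": {
  "motion": "0 0 0 0.05 0 0 0;0 0 0 0 0 0 0;45 0 0 0 0 0 0;45 0 0 0 0 0 0;45 0 0 0 0 0 0;45 0 0 0 0 0 0;45 0 0 -3 0 0 0;45 0 0 -4 0 0 0;60 0 0 -2 0 0 0;60 0 0 0 0 0 0"
}}

```text
time: 42.88
tool_pos: [0.5119, 0.0131, 0.1329]
tool_rot: [3.138, 0.001, 1.64]
contact_force: [0.0, 0.6, -0.7]
opening: 0.054
grip_force: 0.0
```

```bash
python3 d.py .4455 .372 .11 1.481
```

```text
pos [0.5119 0.0131 0.1329] rot [3.138e+00 1.000e-03 1.640e+00] open 0.054 t 42.9
turn z 0.159  then shift cm 35.15 -9.83 2.29
```

Emit:
{"name": "apply_moves", "arguments": {
  "motion": "60 0 0 0 0 0 0.159;60 4.39 -1.23 0 0 0 0;60 4.39 -1.23 0 0 0 0;60 4.39 -1.23 0 0 0 0;60 4.39 -1.23 0 0 0 0;60 4.39 -1.23 0 0 0 0;60 4.39 -1.23 0 0 0 0;60 4.39 -1.23 0 0 0 0;60 4.42 -1.22 0 0 0 0;60 0 0 2 0 0 0;60 0 0 0 0 0 0;60 0 0 0 0 0 0;60 0 0 0 0 0 0"
}}

```text
time: 44.5
tool_pos: [0.4451, 0.3718, 0.1121]
tool_rot: [3.141, -0.0, 1.48]
contact_force: [0.1, -0.7, -0.1]
opening: 0.0548
grip_force: 0.0
```

```bash
python3 f.py|grep ' 0 \['; python3 d.py .4455 .372 .0125 1.481
```

```text
cart_green1 0.84 [324. 210.] 0 [ 0.525  -0.033   0.1064] 0.76
cart_green1 0.2 [334. 169.] 0 [ 0.5538 -0.2376 -1.5498] 0.727
cart_red1 0.94 [346. 373.] 0 [ 0.336   0.4011 -1.3436] 0.963
cart_red1 0.63 [294. 345.] 0 [ 0.4452  0.3728 -0.0925] 0.95
pos [0.445  0.3719 0.1121] rot [ 3.141e+00 -1.000e-03  1.480e+00] open 0.0553 t 44.6
turn z -0.001  then shift cm 0.01 0.05 9.96
```

Emit:
{"name": "apply_moves", "arguments": {
  "motion": "60 0 0 4 0 0 0;60 0 0 3 0 0 0;60 0 0 1.7 0 0 0;60 0 0 0.8 0 0 0;60 0 0 0.45 0 0 0;60 0 0 0 0 0 0;0 0 0 0 0 0 0;0 0 0 0 0 0 0;0 0 0 0 0 0 0;0 0 0 0 0 0 0;0 0 0 0 0 0 0"
}}

```text
time: 46.02
tool_pos: [0.4447, 0.3722, 0.0121]
tool_rot: [3.141, -0.0, 1.481]
contact_force: [1.2, -0.1, -0.0]
opening: 0.0199
grip_force: 34.9
```

Emit:
{"name": "apply_moves", "arguments": {
  "motion": "0 0 0 -2 0 0 0;0 0 0 -3 0 0 0;0 0 0 -4 0 0 0;0 0 0 -5 0 0 0;0 0 0 0 0 0 0"
}}

```text
time: 46.65
tool_pos: [0.4466, 0.3735, 0.1562]
tool_rot: [3.135, -0.005, 1.481]
contact_force: [-0.2, 0.4, -2.7]
opening: 0.02
grip_force: 34.9
```

```bash
python3 - <<'E'
import numpy as np
q=[.5705,-.2736,.1445];print(q[0]-.0335*np.cos(q[2]),q[1]-.0335*np.sin(q[2]))
E
python3 d.py .5374 -.2784 .14 1.715
```

```text
0.5373491360487339 -0.27842392156700785
pos [0.4466 0.3735 0.1562] rot [ 3.135 -0.005  1.481] open 0.02 t 46.6
turn z -0.234  then shift cm -65.82 -0.38 1.62
```

```bash
python3 d.py .6037 -.2688 .155 1.715
```

```text
pos [0.4466 0.3735 0.1562] rot [ 3.135 -0.005  1.481] open 0.02 t 46.6
turn z -0.234  then shift cm -65.82 6.32 0.12
```

Emit:
{"name": "apply_moves", "arguments": {
  "motion": "0 0 0 0 0 0 -0.117;0 0 0 0 0 0 -0.117;0 -4.39 0.42 0 0 0 0;0 -4.39 0.42 0 0 0 0;0 -4.39 0.42 0 0 0 0;0 -4.39 0.42 0 0 0 0;0 -4.39 0.42 0 0 0 0;0 -4.39 0.42 0 0 0 0;0 -4.39 0.42 0 0 0 0;0 -4.39 0.42 0 0 0 0;0 -4.39 0.42 0 0 0 0;0 -4.39 0.42 0 0 0 0;0 -4.39 0.42 0 0 0 0;0 -4.39 0.42 0 0 0 0;0 -4.39 0.42 0 0 0 0;0 -4.39 0.42 0 0 0 0;0 -4.39 0.42 0 0 0 0;0 0 0 0 0 0 0;0 0 0 0 0 0 0;0 0 0 0 0 0 0"
}}

```text
time: 49.15
tool_pos: [0.6012, -0.2691, 0.1517]
tool_rot: [-3.141, -0.001, 1.716]
contact_force: [-0.9, -0.3, -1.4]
opening: 0.0194
grip_force: 34.9
```

```bash
python3 d.py .6037 -.2688 .07 1.715
python3 - <<'E'
from h import *
p=robot.read_camera("side");z=robot.observe()["tool_pos"][2]-.0122
for d in robot.trace("cart_red1",p)[:3]:
    m=np.argwhere(d["pixels"]).mean(0)[::-1];print(d["score"],m.round(),*fit("cart",[(p,d["pixels"])],[*unproj(p,[m],z+.03)[0][:2],.14],z))
E
```

```text
pos [ 0.6012 -0.2691  0.1517] rot [-3.141e+00 -1.000e-03  1.716e+00] open 0.0194 t 49.1
turn z 0.001  then shift cm -0.00 0.25 8.17
0.77 [323. 125.] [ 0.6002 -0.27    0.1434] 0.869
0.62 [346. 373.] [ 0.3248  0.4746 -1.3557] 0.623
```

Held squarely. Correct by 2.5 mm and lower; the nest floor is at 4 mm, so touchdown should come at TCP ≈ 0.0165.

Emit:
{"name": "apply_moves", "arguments": {
  "motion": "0 0 0.25 4 0 0 0;0 0 0 4 0 0 0;0 0 0 3 0 0 0;0 0 0 1 0 0 0;0 0 0 0 0 0 0;0 0 0 0 0 0 0"
}}

```text
time: 50.0
tool_pos: [0.6049, -0.2706, 0.0339]
tool_rot: [3.139, 0.002, 1.715]
contact_force: [-0.3, -0.5, -1.6]
opening: 0.0196
grip_force: 34.9
```

```bash
python3 d.py .6037 -.2688 .0165 1.715
```

```text
pos [ 0.6049 -0.2706  0.0339] rot [3.139e+00 2.000e-03 1.715e+00] open 0.0196 t 50.0
turn z 0.000  then shift cm 0.19 -0.10 1.74
```

Emit:
{"name": "apply_moves", "arguments": {
  "motion": "0 0.1 -0.1 0.6 0 0 0;0 0 0 0.5 0 0 0;0 0 0 0.4 0 0 0;0 0 0 0.1 0 0 0;0 0 0 0.1 0 0 0;0 0 0 0 0 0 0"
}}

```text
time: 50.75
tool_pos: [0.6028, -0.2692, 0.016]
tool_rot: [3.141, 0.0, 1.715]
contact_force: [-2.9, 1.8, 5.6]
opening: 0.0195
grip_force: 34.9
```

Emit:
{"name": "apply_moves", "arguments": {
  "motion": "45 0 0 0 0 0 0;45 0 0 0 0 0 0;45 0 0 0 0 0 0;45 0 0 0 0 0 0;45 0 0 -3 0 0 0;45 0 0 -4 0 0 0;45 0 0 -5 0 0 0;45 -5 0 -2 0 0 0;45 -5 0 0 0 0 0;45 -3 -3 0 0 0 0;45 0 -5 0 0 0 0;45 0 -5 0 0 0 0;45 0 -5 0 0 0 0;45 0 0 0 0 0 0"
}}

```text
time: 52.5
tool_pos: [0.4403, -0.4245, 0.1555]
tool_rot: [-3.141, -0.0, 1.711]
contact_force: [1.5, -0.1, 0.0]
opening: 0.0411
grip_force: 0.0
```

Run:
```python
from h import *
p=robot.read_camera("side");s=robot.observe();print(s["tool_pos"],s["time"])
im=p["img"][120:280,220:420,::-1];im=cv2.resize(im,None,fx=4,fy=3.7,interpolation=cv2.INTER_CUBIC)
cv2.imwrite("pics/f.png",im)
for n in("side","top"):
  p=robot.read_camera(n)
  for k,z0 in(("cart_green1",.03),("cart_red1",.004)):
    for d in robot.trace(k,p)[:3]:
        m=np.argwhere(d["pixels"]).mean(0)[::-1];print(n,k,round(d["score"],2),m.round(),*fit("cart",[(p,d["pixels"])],[*unproj(p,[m],z0+.03)[0][:2],.1],z0))
```

```text
[ 0.44225298 -0.42435881  0.1556775 ] 52.55
side cart_green1 0.72 [322. 214.] [0.5112 0.0131 0.0933] 0.938
side cart_red1 0.62 [324. 162.] [ 0.6018 -0.2715  0.1365] 0.936
top cart_green1 0.85 [303. 198.] [0.5789 0.0213 0.052 ] 0.913
top cart_green1 0.55 [306. 219.] [0.5103 0.0151 0.0714] 0.817
top cart_red1 0.87 [192. 274.] [ 0.3391  0.3984 -1.3537] 0.939
top cart_red1 0.67 [392. 189.] [ 0.6001 -0.2687  0.1685] 0.89
top cart_red1 0.39 [310. 241.] [0.4422 0.0042 0.2721] 0.257
```

View pics/f.png

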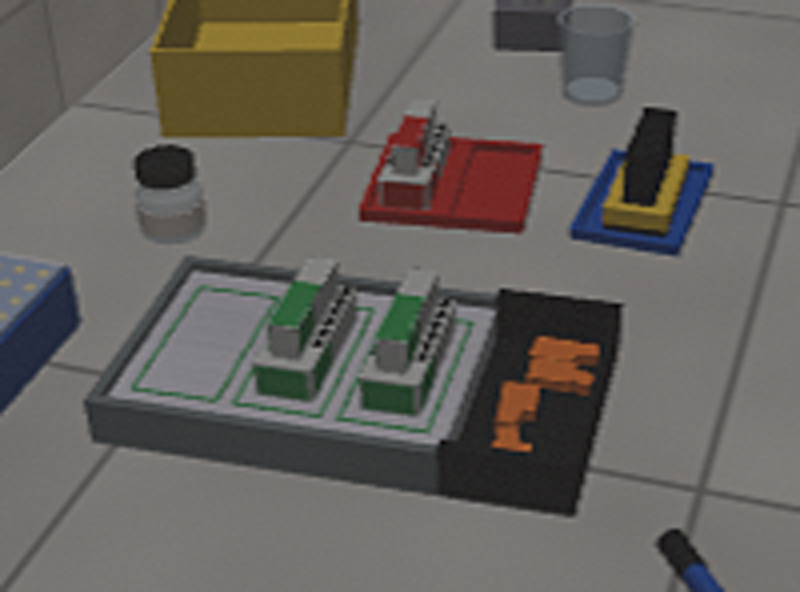

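The final crop shows both green cartridges upright inside their outlines, at (300,320) and (410,340). The red one stands in its nest at (410,160), the scraper lies in the blue rest, and the chips are in the trough. Handing in.

```bash
python3 -c "
from cell import robot
print(robot.hand_in())"
```

```text
the job is handed in; nothing more can be done
None
```

The job is handed in: chips wiped into the trough, scraper back in its rest, both green cartridges upright in bays 1 and 2 and the red one in nest 2. One early wrong-way move pressed the gripper down on the scraper at about 57 N (wrist limit 120 N).

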